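# Clear the drip tray and hold the bath brush over it to drip

## Task

First clear the steel drip tray: put the round pumice stone into the round dish and the oblong soap bar into the oblong basket, each lying flat on the bottom. Then draw the bath brush (not the nail file) out of its leaning sleeve in the chrome caddy, turn it level with its bristles facing down, and hold its head still over the empty tray, raised at least 12 cm above it. Finish while still holding the brush there, and leave everything else where it stands.

Things in the scene. Friction and masses are not known exactly. Their poses are not given: they have to be found in the camera images.
- tray: Fixed flat stainless drip tray, 160 x 220 mm (its x by its y), floor 4 mm and rim 9 mm above the ledge. Origin: centre of its underside; z up. The pumice and the soap start on it, 50 mm either side of its centre along its y axis, either one on either side.
- pumice: Loose round grey pumice stone, a puck 62 mm across and 30 mm high, about 60 g, rounded edges. Origin: centre of its underside; z up along its axis.
- soap: Loose oblong white soap bar (rigid), 85 x 48 x 26 mm (its x, y, z), about 100 g. Origin: centre of its underside; z up. It starts turned a little on the tray.
- dish: Fixed low round white ceramic dish, 132 mm across its rim and 24 mm high; inner floor 5 mm above its origin, about 112 mm across; wall 4 mm. Origin: centre of its underside. Dish and basket stand one nearer, one farther on the robot's right, either way round.
- basket: Fixed low oblong steel basket, 115 x 145 mm outside (its x by its y), 24 mm high, wall and floor 4 mm. Origin: centre of its underside; z up.
- caddy: Fixed chrome caddy tier on the robot's left: base plate 150 x 230 mm, wire rim 38 mm high, two equal leaning sleeves 100 mm apart along its y, one holding the brush, the other the nail file, either way round. Origin: underside of the base plate, midway between the sleeves; the brush and file origins start at its x 0, y +50 or -50 mm, z 100 mm. Its x points away from the robot, z up.
- sleeve_left (a point): Centre of the mouth of the caddy's +y sleeve. Both sleeves are rectangular tubes, 62 mm deep and 2 to 4 mm wider than the handle inside; the axis rises 0.70 rad (40 degrees) above level towards the caddy's -x, the side facing the robot. From the mouth on, a flat 9 mm wide bar 70 mm long runs under the bare handle as a rest.
- sleeve_right (a point): Centre of the mouth of the caddy's -y sleeve, the same as the other.
- brush: Loose grey silicone bath brush, 203 mm long, 80 g, flat handle 18 mm wide (its y), 12 mm thick (its z). Origin: on the handle axis near the balance point, where to grip: 42 mm of bare handle to the sleeve mouth (+x), 35 mm to the head (-x). It starts with the head up towards the robot, x pointing down along the sleeve, bristles (-z side) underneath. Level, bristles down: its z is up.
- brush_head (a point): Centre of the brush head, 68 mm along the brush's -x from its origin. The head is 66 x 36 mm and 10 mm thick; its rubber bristles reach 16 mm below the handle axis on the -z side.
- brush_butt (a point): Butt end of the brush handle, 102 mm along the brush's +x from its origin; it starts on the sleeve's floor, 60 mm inside the mouth.
- file: Bystander: steel nail file in the other sleeve, the same handle as the brush (18 x 12 mm) but ending in a narrow thin 14 mm blade instead of the broad head; 208 mm long. Origin on its handle axis as for the brush.
- pump_bottle: Bystander: white pump bottle, 60 mm across, 149 mm high, standing on the other caddy tier (floor 60 mm high) at the far side. Origin: centre of its underside.
- rinse_bottle: Bystander: white bottle 56 mm across, 150 mm high, on the same far tier. Origin: centre of its underside.
- shampoo: Bystander: grey bottle 60 mm across, 190 mm high, at the far side behind the caddy. Origin: centre of its underside.
- cream_jar: Bystander: small glass jar 52 mm across, 50 mm high, just beyond the drip tray. Origin: centre of its underside.
- tumbler: Bystander: clear cup 70 mm across, 90 mm high, on the right beyond the dish and basket. Origin: centre of its underside.
- tin: Bystander: flat round aluminium tin 64 mm across, 25 mm high, on the near side of the tray. Origin: centre of its underside.

How it is judged:
By the outcome, as a careful person would: the job done as asked, in the order asked, and still so for the second after the job is handed in, while the arm keeps its last pose, push and grip.
It also fails if it takes over 70 s, if anything falls off the work surface, if the arm or the gripper's body presses on something with over 40 N, if the wrist force passes 120 N, or if a joint passes its speed limit or range.

## Robot

A 7-joint arm with a two-finger parallel gripper is mounted at the origin on the work surface. World frame = base frame: x ahead of the robot, y to its left, z up, the work surface at z = 0. Lengths are in m, angles in rad, forces in N, time in s.
With the tool pointing down it reaches from about 0.4 to 0.85 m from the base axis. Payload 4.4 kg.
Tool frame: the origin (TCP) lies midway between the tips of the shut fingers; the grasp point (between the pads) lies 19 mm behind it; z points along the fingers, y is the line along which they close (so a half turn about z gives the same grasp; the last joint's range is limited). The gripper opens to 94 mm and grips with 3 to 60 N. Pads are 16 mm wide; open, the fingers measure 119 mm over their backs; the gripper's body (75 mm by 177 mm) begins 78 mm behind the grasp point.
Start: joints at [-1.25, 0.628, 0.038, 1.517, -0.027, 0.996, -0.02], TCP at [0.245, 0.602, 0.205] pointing down, gripper open.
Joint ranges: [-3.06, 3.06], [-0.37, 2.12], [-1.25, 1.32], [0.18, 2.47], [-1.1, 4.24], [0.23, 1.98], [-2.94, 2.94]. Speed limits (rad/s): [2.57, 2.57, 3.14, 3.14, 3.14, 3.14, 3.14].

## Interface

Orientations are given as a unit quaternion [x, y, z, w].
In Python, from workcell import sensors, optics, sign_off gives the robot as it stands.
- The arm moves only by the tool servo_tool, never from a script. Its argument "increments" is one flat list of numbers, 7 for each row, row after row: the shift along the tool's x, y, z in cm, then the turn, a rotation vector about the tool's x, y, z in rad, then the finger opening in cm, from 0 to 9.4. In form: [x, y, z, rx, ry, rz, fingers, x, y, z, rx, ry, rz, fingers, ...]. A call has 1 to 10 rows; each row is the pose to reach, as a shift and turn from the pose commanded when the call began, along the tool's axes at that moment; what a row does not reach only later rows make up. A row lasts 1/8 s, in which the tool goes at most 62.5 mm and 10.7 degrees, less where a joint would pass 70% of its speed; a pose out of reach is approached as far as the arm can. A call with a gripper value outside its range is refused whole. The fingers move at their own pace and stop on an object; "grip_force" is the grip in N (left out, the last holds). Time passes only in rows, so rows that repeat a pose let the fingers close. It gives the time, the measured TCP pose, the force, the opening and the grip force at its end, in the units of the state.
- sensors.get_state(): the state, without advancing time (a new reading comes with each control period).
- optics.get_image(name): name is "scene" or "top"; returns a dict with "color" (480x640x3 uint8, blue, green, red), "intrinsics" (3x3 intrinsics, pixels), "R" (3x3) and "t" (3): a world point X has camera coordinates R X + t. Camera axes: x right, y down, z forward; pixel columns grow to the right and rows downward; lengths in m; the calibration is good to about 2 mm. A picture is of the moment at which its call begins. There is no depth.
- sign_off(): hands the job in; it is judged then, once.
The state is a dict: "time": time; "qpos": joint angles; "qvel": joint speeds; "effort": joint torques, N m; "ee_pos": TCP position; "tool_rot": TCP orientation; "wrist_force": force on the tool from outside, world axes, zero at the start; "ft_torque": the same for the moment, N m; "opening": opening from 0.0 (shut) to 1.0 (fully open); "finger_force": force on a finger pad.
Only numpy, scipy, OpenCV 4.12 (cv2) and the standard library are available. Lean on these libraries where they do the work, as an engineer would, in place of code of your own. Each camera call takes 0.05 s, during which the arm holds its last target. There are 200 camera calls.

## Working session

There is one attempt and no reset: what is moved stays moved. The work goes in short steps, Python scripts to look and compute and a tool call to move; the robot and the scene stay as the last step left them, time stands still between calls to the robot, and variables do not carry over. Pictures are saved under pics/ and viewed, at most 10 in all, crops included, and the job is handed in when it is done.

Besides the shell and the picture viewer there is one more tool, called after ">>>" as a command line: name --argument value ..., lists and objects as JSON in quotes. servo_tool: Moves the arm, as the interface text tells. Its arguments: {"type":"object","properties":{"increments":{"type":"array"},"grip_force":{"type":"number"}},"required":["increments"]}

```bash
mkdir -p pics
cat > h.py <<'E'
import numpy as np,cv2
from workcell import sensors,optics,sign_off
from scipy.spatial.transform import Rotation as Ro
def ray(im,u,v):
    R,t,K=map(np.array,(im["R"],im["t"],im["intrinsics"]))
    return -R.T@t, R.T@np.linalg.inv(K)@np.array([u,v,1.])
def onz(im,u,v,z):
    c,d=ray(im,u,v); return c+d*(z-c[2])/d[2]
def tri(a,pa,b,pb):
    A=[];B=[]
    for im,p in((a,pa),(b,pb)):
        c,d=ray(im,*p); d=d/np.linalg.norm(d); P=np.eye(3)-np.outer(d,d); A.append(P);B.append(P@c)
    return np.linalg.lstsq(np.vstack(A),np.hstack(B),rcond=None)[0]
def proj(im,X):
    p=np.array(im["intrinsics"])@(np.array(im["R"])@np.array(X)+np.array(im["t"])); return p[:2]/p[2]
E
python3 - <<'E'
from h import *
for n in("scene","top"):
    im=optics.get_image(n); cv2.imwrite(f"pics/{n}0.png",im["color"])
    print(n,-np.array(im["R"]).T@np.array(im["t"]),np.round(im["R"],2).tolist(),im["intrinsics"])
print(sensors.get_state())
E
```

```text
scene [1.26899127 0.42188213 0.98690365] [[-0.54, 0.84, -0.02], [0.61, 0.38, -0.7], [-0.58, -0.39, -0.72]] [[494.93734868   0.         326.21603977]
 [  0.         494.93734868 247.82985672]
 [  0.           0.           1.        ]]
top [ 0.31798879 -0.02301188  1.22637988] [[-0.12, -0.99, -0.01], [-0.97, 0.12, -0.23], [0.23, -0.02, -0.97]] [[520.36795649   0.         328.3591628 ]
 [  0.         520.36795649 235.77877834]
 [  0.           0.           1.        ]]
{'time': 0.1, 'qpos': array([-1.24980641,  0.62926213,  0.03842032,  1.51823798, -0.02700671,
        0.99634473, -0.02001947]), 'qvel': array([-0.00208531, -0.00159458, -0.00100601, -0.00096102,  0.00085429,
        0.00045837,  0.00047796]), 'effort': array([ 1.52321390e-03, -5.50796163e+01,  1.14675377e+00, -1.87118983e+01,
       -5.22247155e-02,  1.91583938e-02,  3.60967192e-05]), 'ee_pos': array([0.24491911, 0.60143824, 0.20464975]), 'tool_rot': array([ 1.92192908e-01,  9.81356782e-01, -8.51236928e-04, -1.67854903e-04]), 'wrist_force': array([-0.81904592, -0.28145439, -0.0646711 ]), 'ft_torque': array([0.00304765, 0.0269125 , 0.0444807 ]), 'finger_force': 0.0, 'opening': 1.0003332608134812}
```

View pics/scene0.png

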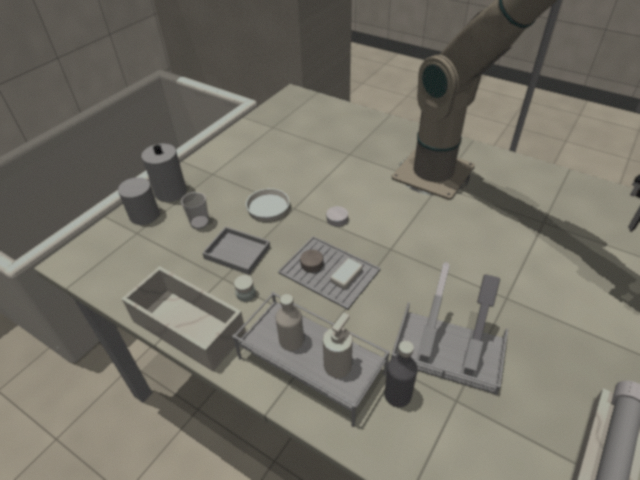

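View pics/top0.png

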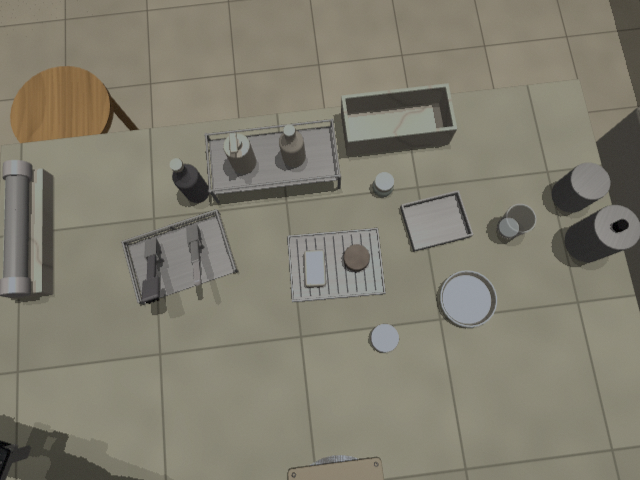

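Tray holds the pumice (top view 357,257) and soap (315,267). The dish is nearer (468,299) and the basket farther (436,221). The broad-headed brush is in the caddy's +y sleeve (top view about 151,290; scene 489,290).

```bash
cat > m.py <<'E'
from h import *
T=optics.get_image("top");S=optics.get_image("scene")
def rect(im,x0,y0,x1,y1,f,z,tag):
    c=im["color"][y0:y1,x0:x1]; m=f(c.astype(int)).astype(np.uint8)
    m=cv2.morphologyEx(m,cv2.MORPH_OPEN,np.ones((3,3)))
    cs=cv2.findContours(m,0,2)[0]; k=max(cs,key=cv2.contourArea)+np.array([x0,y0])
    P=np.array([onz(im,*p[0],z)[:2] for p in k],np.float32)
    r=cv2.minAreaRect(P); print(tag,np.round(r[0],4),np.round(r[1],4),round(r[2],1)); return r
rect(T,300,240,332,295,lambda c:c.min(2)>165,.030,"soap")
rect(T,338,240,376,275,lambda c:(c[...,2]-c[...,0]>6)&(c.max(2)<125),.034,"pumice")
rect(T,430,262,505,335,lambda c:c[...,0]>c[...,2]+3,.024,"dish")
def quad(pts,z,tag):
    P=np.array([onz(T,*p,z)[:2] for p in pts]); print(tag,P.mean(0).round(4),P.round(3).tolist())
    e=(P[0]+P[3]-P[1]-P[2])/2; print("  +y dir",np.degrees(np.arctan2(e[1],e[0]))-90,np.linalg.norm(e))
quad([(124,242),(219,212),(237,270),(139,302)],.038,"caddy")
quad([(288,235),(379,230),(384,294),(291,301)],.009,"tray")
quad([(402,207),(460,194),(471,236),(412,250)],.024,"basket")
def crop(im,x0,y0,x1,y1): return cv2.resize(im["color"][y0:y1,x0:x1],(400,400),interpolation=cv2.INTER_CUBIC)
a=np.hstack([crop(T,110,200,240,330),crop(S,390,250,520,380)]);cv2.imwrite("pics/c1.png",a)
E
python3 m.py
```

```text
Traceback (most recent call last):
  File "m.py", line 9, in <module>
    rect(T,300,240,332,295,lambda c:c.min(2)>165,.030,"soap")
    ~~~~^^^^^^^^^^^^^^^^^^^^^^^^^^^^^^^^^^^^^^^^^^^^^^^^^^^^^
  File "m.py", line 6, in rect
    cs=cv2.findContours(m,0,2)[0]; k=max(cs,key=cv2.contourArea)+np.array([x0,y0])
                                     ~~~^^^^^^^^^^^^^^^^^^^^^^^^
ValueError: max() iterable argument is empty
```

```bash
python3 - <<'E'
import re
s=open('m.py').read()
s=s.replace("lambda c:c.min(2)>165",'lambda c:c.min(2)>OT(c)').replace("def quad",'def _q',0)
s=s.replace("def rect","def OT(c): return cv2.threshold(c.min(2).astype(np.uint8),0,255,cv2.THRESH_OTSU)[0]\nprint(T['color'][267,315],T['color'][257,357],T['color'][267,335],T['color'][299,468],T['color'][340,440])\ndef rect")
open('m.py','w').write(s)
E
python3 m.py
```

```text
[162 155 151] [ 88  97 107] [111 113 114] [162 155 151] [123 139 141]
soap [ 0.5446 -0.0041] [0.056  0.1052] 83.7
pumice [ 0.5424 -0.1086] [0.0584 0.0618] 82.6
dish [ 0.417  -0.3477] [0.1091 0.1083] 83.0
caddy [0.5945 0.2997] [[0.644, 0.428], [0.69, 0.201], [0.545, 0.17], [0.499, 0.399]]
  +y dir 11.38128055718866 0.23229424671864296
tray [ 0.5351 -0.0584] [[0.621, 0.046], [0.606, -0.173], [0.452, -0.162], [0.462, 0.056]]
  +y dir -3.2998030035177663 0.21881497852710116
basket [ 0.6062 -0.3097] [[0.652, -0.234], [0.667, -0.378], [0.561, -0.385], [0.545, -0.241]]
  +y dir 6.197573913723659 0.14487886799790117
```

View pics/c1.png

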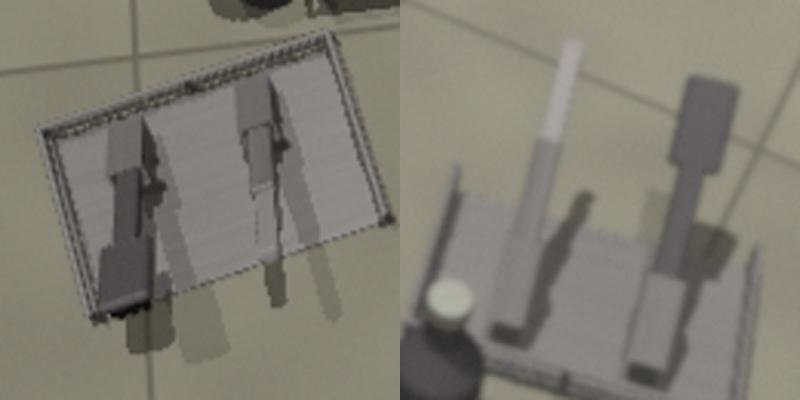

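The brush is the left one (head at crop-left 126,268; scene crop 305,123), and the file is the narrow bright one. Next I refine the soap and brush.

```bash
cat > m2.py <<'E'
import io,contextlib
with contextlib.redirect_stdout(io.StringIO()): exec(open('m.py').read())
for th in(130,140): rect(T,300,240,332,295,lambda c:c.min(2)>th,.030,"soap")
rect(T,430,262,505,335,lambda c:c[...,0]>c[...,2]+3,.005,"dish")
f=lambda p,x0,y0:(p[0]*.325+x0,p[1]*.325+y0)
for n,a,b in(("head",(126,268),(305,123)),("mouth",(128,170),(275,275)),("neck",(127,240),(292,168))):
    print(n,tri(T,f(a,110,200),S,f(b,390,250)).round(4))
# pumice by two views
print("pumice tri",tri(T,(357,257),S,(312,260)).round(4))
y=np.radians(11.4);R=Ro.from_euler('z',y)
o=np.array([.5945,.2997,0])+R.apply([0,.05,.1]); d=R.apply([-np.cos(.7),0,np.sin(.7)])
for n,X in(("origin",o),("head",o+.068*d),("mouth",o-.042*d)): print(n,X.round(4),proj(T,X).round(1),proj(S,X).round(1))
E
python3 m2.py
```

```text
soap [ 0.5446 -0.004 ] [0.0559 0.1051] 83.7
soap [ 0.5306 -0.0095] [0.0418 0.0781] 83.6
dish [ 0.4174 -0.3526] [0.1106 0.1076] 82.9
head [0.5101 0.337  0.1447]
mouth [0.5936 0.3574 0.0769]
neck [0.5339 0.3419 0.1225]
pumice tri [ 0.544  -0.1091  0.0197]
origin [0.5846 0.3487 0.1   ] [150.1 257.6] [476.8 328.4]
head [0.5336 0.3384 0.1438] [148.9 276.7] [484.8 297.8]
mouth [0.6161 0.3551 0.0729] [150.7 246.7] [471.8 347.4]
```

```bash
cat >> h.py <<'E'
def go(pos,R,grasp=False):
    """print move; R = Rotation of tool; grasp -> pos is grasp point"""
    s=sensors.get_state(); R0=Ro.from_quat(s["tool_rot"]); pos=np.array(pos,float)
    if grasp: pos=pos+R.apply([0,0,.019])
    print("cm",(R0.inv().apply(pos-s["ee_pos"])*100).round(2),"rad",(R0.inv()*R).as_rotvec().round(3),"t",s["time"],"ee",s["ee_pos"].round(4),"op",s["opening"].round(3),"F",np.round(s["wrist_force"],1))
def down(deg):  # tool pointing down, tool y at world angle deg
    a=np.radians(deg); y=np.array([np.cos(a),np.sin(a),0]); z=np.array([0,0,-1.]); return Ro.from_matrix(np.c_[np.cross(y,z),y,z])
E
python3 - <<'E'
from h import *
go([.544,-.109,.205],down(84))
T=optics.get_image("top");S=optics.get_image("scene")
c=lambda im,x0,y0,x1,y1: cv2.resize(im["color"][y0:y1,x0:x1],(400,400),interpolation=cv2.INTER_CUBIC)
cv2.imwrite("pics/c2.png",np.hstack([c(T,280,215,390,325),c(S,275,215,385,325)]))
E
```

```text
Traceback (most recent call last):
  File "h.py", line 20, in go
    print("cm",(R0.inv().apply(pos-s["ee_pos"])*100).round(2),"rad",(R0.inv()*R).as_rotvec().round(3),"t",s["time"],"ee",s["ee_pos"].round(4),"op",s["opening"].round(3),"F",np.round(s["wrist_force"],1))
                                                                                                                                                   ^^^^^^^^^^^^^^^^^^
AttributeError: 'float' object has no attribute 'round'
```

>>> servo_tool --increments '[-54.5, -54.5, 0, 0, 0, -0.28, 9.4, -54.5, -54.5, 0, 0, 0, -0.28, 9.4, -54.5, -54.5, 0, 0, 0, -0.28, 9.4, -54.5, -54.5, 0, 0, 0, -0.28, 9.4, -54.5, -54.5, 0, 0, 0, -0.28, 9.4, -54.5, -54.5, 0, 0, 0, -0.28, 9.4, -54.5, -54.5, 0, 0, 0, -0.28, 9.4, -54.5, -54.5, 0, 0, 0, -0.28, 9.4, -54.5, -54.5, 0, 0, 0, -0.28, 9.4, -54.5, -54.5, 0, 0, 0, -0.28, 9.4]'

```text
time: 1.65
ee_pos: [0.4886, 0.0242, 0.2058]
tool_rot: [0.053, 0.999, 0.0, 0.001]
wrist_force: [0.0, 1.2, 0.2]
opening: 1.003
finger_force: 0.0
```

```bash
sed -i 's/s\["opening"\].round(3)/round(s["opening"],3)/' h.py
python3 - <<'E'
from h import *
go([.544,-.109,.205],down(84))
T=optics.get_image("top");S=optics.get_image("scene")
c=lambda im,x0,y0,x1,y1: cv2.resize(im["color"][y0:y1,x0:x1],(400,400),interpolation=cv2.INTER_CUBIC)
cv2.imwrite("pics/c2.png",np.hstack([c(T,280,215,390,325),c(S,275,215,385,325)]))
E
```

```text
cm [ -6.93 -12.65   0.08] rad [ 0.     0.001 -0.002] t 1.65 ee [0.4886 0.0242 0.2058] op 1.003 F [0.  1.2 0.2]
```

View pics/c2.png

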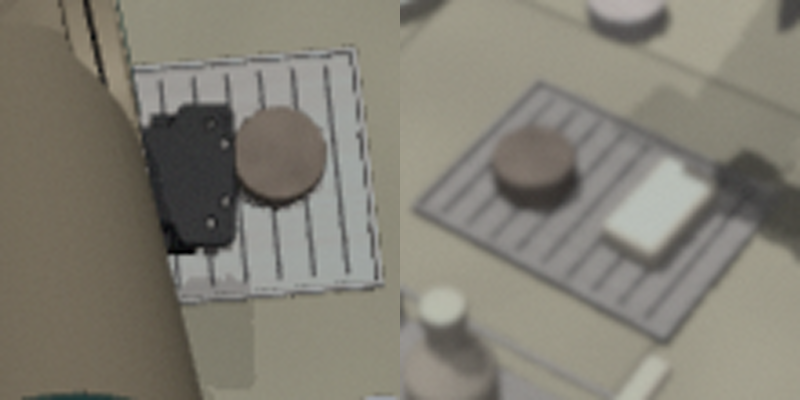

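Crop: pumice top at (135,150) in the scene half; soap top corners at (263,158),(312,187),(255,250),(204,225); tray corners at (141,82),(14,208),(265,340).

Run:
```python
from h import *
S=optics.get_image("scene");T=optics.get_image("top")
f=lambda p:(p[0]*.275+275,p[1]*.275+215)
P=[onz(S,*f(p),.030)[:2] for p in((263,158),(312,187),(255,250),(204,225))];P=np.array(P)
print("soap",P.mean(0).round(4),P.round(3).tolist())
print("pum S",onz(S,*f((135,150)),.034).round(4),"pum T",onz(T,280+280*.275,215+153*.275,.034).round(4))
Q=np.array([onz(S,*f(p),.009)[:2] for p in((141,82),(14,208),(265,340))]);print("tray",Q.round(3).tolist(),((Q[0]+Q[2])/2).round(4))
go([.544,-.109,.16],down(84))
```

```text
soap [ 0.5376 -0.0049] [[0.498, -0.025], [0.504, 0.019], [0.575, 0.015], [0.574, -0.028]]
pum S [ 0.5427 -0.1069  0.034 ] pum T [ 0.5419 -0.1096  0.034 ]
tray [[0.461, -0.157], [0.618, -0.163], [0.624, 0.052]] [ 0.5427 -0.0523]
cm [ -7.05 -12.7    4.54] rad [ 0.    -0.    -0.005] t 1.85 ee [0.4879 0.0249 0.2054] op 1.0 F [-0.6  0.3  0.6]
```

>>> servo_tool --increments '[-6.8, -12.65, 3, 0, 0, 0, 9.4, -6.8, -12.65, 6, 0, 0, 0, 9.4, -6.8, -12.65, 8, 0, 0, 0, 9.4, -6.8, -12.65, 12, 0, 0, 0, 9.4, -6.8, -12.65, 16, 0, 0, 0, 9.4, -6.8, -12.65, 18.5, 0, 0, 0, 9.4, -6.8, -12.65, 19.5, 0, 0, 0, 9.4, -6.8, -12.65, 19.6, 0, 0, 0, 9.4, -6.8, -12.65, 19.6, 0, 0, 0, 5, -6.8, -12.65, 19.6, 0, 0, 0, 5]' --grip_force 20

```text
time: 3.1
ee_pos: [0.5427, -0.107, 0.0105]
tool_rot: [0.053, 0.999, -0.0, 0.001]
wrist_force: [-0.9, 0.3, -0.3]
opening: 0.825
finger_force: 0.0
```

>>> servo_tool --increments '[0, 0, 0, 0, 0, 0, 5, 0, 0, 0, 0, 0, 0, 5, 0, 0, 0, 0, 0, 0, 5, 0, 0, 0, 0, 0, 0, 5, 0, 0, -3, 0, 0, 0, 5, 0, 0, -7, 0, 0, 0, 5, 0, 0, -11, 0, 0, 0, 5, 0, 0, -11, 0, 0, 0, 5]'

```text
time: 4.1
ee_pos: [0.5439, -0.1074, 0.122]
tool_rot: [0.053, 0.999, -0.0, 0.003]
wrist_force: [-0.5, -0.3, -2.3]
opening: 0.654
finger_force: 20.0
```

Run:
```python
from h import *
go([.419,-.353,.12],down(84))
go([.419,-.353,.12],down(40))
go([.419,-.353,.02],down(40))
```

```text
cm [  9.8  -25.75   0.15] rad [-0.     0.006 -0.002] t 4.1 ee [ 0.5439 -0.1074  0.122 ] op 0.654 F [-0.5 -0.3 -2.3]
cm [  9.8  -25.75   0.15] rad [0.002 0.005 0.766] t 4.1 ee [ 0.5439 -0.1074  0.122 ] op 0.654 F [-0.5 -0.3 -2.3]
cm [  9.86 -25.75  10.15] rad [0.002 0.005 0.766] t 4.1 ee [ 0.5439 -0.1074  0.122 ] op 0.654 F [-0.5 -0.3 -2.3]
```

>>> servo_tool --increments '[9.8, -25.7, 0, 0, 0, 0, 5, 9.8, -25.7, 0, 0, 0, 0, 5, 9.8, -25.7, 0, 0, 0, 0, 5, 9.8, -25.7, 0, 0, 0, 0, 5, 9.8, -25.7, 0, 0, 0, 0, 5, 9.8, -25.7, 4, 0, 0, 0, 5, 9.8, -25.7, 8, 0, 0, 0, 5, 9.8, -25.7, 10, 0, 0, 0, 5, 9.8, -25.7, 10.8, 0, 0, 0, 5, 9.8, -25.7, 10.9, 0, 0, 0, 5]'

```text
time: 5.35
ee_pos: [0.4164, -0.3515, 0.0097]
tool_rot: [0.053, 0.999, 0.001, -0.001]
wrist_force: [-0.2, -0.2, 0.5]
opening: 0.648
finger_force: 20.0
```

Run:
```python
from h import *
go([.418,-.353,.0125],down(84))
S=optics.get_image("scene")
cv2.imwrite("pics/c3.png",cv2.resize(S["color"][150:270,180:340],(800,600),interpolation=cv2.INTER_CUBIC))
```

```text
cm [-0.17 -0.13 -0.28] rad [ 0.001 -0.001 -0.002] t 5.35 ee [ 0.4164 -0.3515  0.0097] op 0.648 F [-0.2 -0.2  0.5]
```

View pics/c3.png

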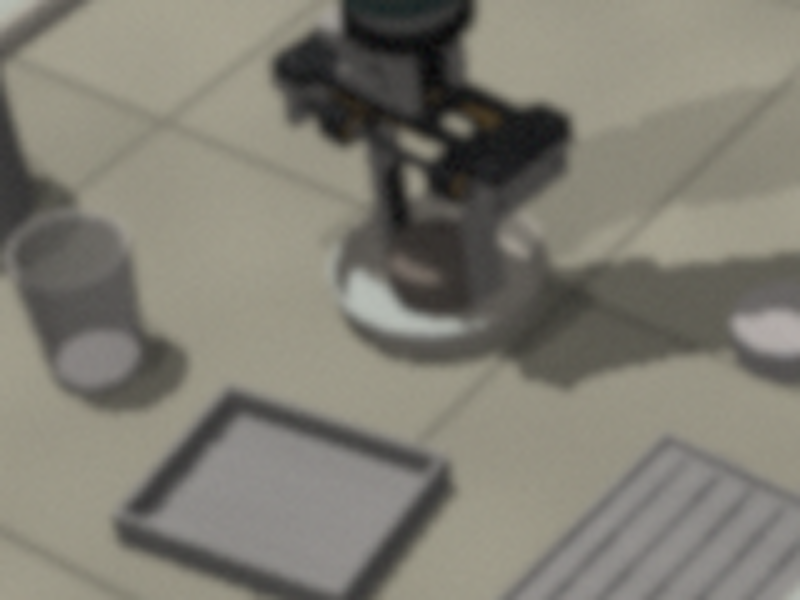

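Pumice is gripped inside the dish (crop 435,270); basket rim corners at crop (232,388),(452,463),(120,525).

>>> servo_tool --increments '[0, 0, 0, 0, 0, 0, 7.5, 0, 0, 0, 0, 0, 0, 7.5, 0, 0, 0, 0, 0, 0, 7.5, 0, 0, 0, 0, 0, 0, 7.5, 0, 0, -3, 0, 0, 0, 7.5, 0, 0, -7, 0, 0, 0, 9.4, 0, 0, -12, 0, 0, 0, 9.4, 0, 0, -12, 0, 0, 0, 9.4]'

```text
time: 6.4
ee_pos: [0.4192, -0.354, 0.1341]
tool_rot: [0.053, 0.999, -0.002, 0.003]
wrist_force: [0.9, -0.3, 0.3]
opening: 1.001
finger_force: 0.0
```

Run:
```python
from h import *
go([.539,-.006,.12],down(85))
S=optics.get_image("scene")
P=np.array([onz(S,180+a/5,150+b/5,.024)[:2] for a,b in((232,388),(452,463),(120,525))]);print(P.round(3).tolist(),((P[1]+P[2])/2).round(4))
c=S["color"][180:225,240:295].astype(int);m=(c[...,2]-c[...,0]>6)&(c.max(2)<110);v,u=np.nonzero(m);print("pumice",len(u),onz(S,u.mean()+240,v.mean()+180,.02).round(4))
```

```text
cm [-8.18 35.88  1.31] rad [-0.004  0.007 -0.02 ] t 6.4 ee [ 0.4192 -0.354   0.1341] op 1.001 F [ 0.9 -0.3  0.3]
[[0.57, -0.382], [0.552, -0.239], [0.684, -0.363]] [ 0.6181 -0.3011]
pumice 766 [ 0.4264 -0.3207  0.02  ]
```

>>> servo_tool --increments '[-8.2, 35.9, 0, 0, 0, -0.02, 9.4, -8.2, 35.9, 0, 0, 0, -0.02, 9.4, -8.2, 35.9, 0, 0, 0, -0.02, 9.4, -8.2, 35.9, 0, 0, 0, -0.02, 9.4, -8.2, 35.9, 0, 0, 0, -0.02, 9.4, -8.2, 35.9, 0, 0, 0, -0.02, 9.4, -8.2, 35.9, 5, 0, 0, -0.02, 9.4, -8.2, 35.9, 9, 0, 0, -0.02, 9.4, -8.2, 35.9, 11, 0, 0, -0.02, 9.4, -8.2, 35.9, 12.3, 0, 0, -0.02, 9.4]'

```text
time: 7.7
ee_pos: [0.5351, -0.004, 0.0053]
tool_rot: [0.043, 0.999, -0.0, -0.002]
wrist_force: [-6.7, -7.6, 53.5]
opening: 1.001
finger_force: 22.9
```

>>> servo_tool --increments '[0, 0, 0, 0, 0, 0, 3.6, 0, 0, 0, 0, 0, 0, 3.6, 0, 0, 0, 0, 0, 0, 3.6, 0, 0, 0, 0, 0, 0, 3.6, 0, 0, 0, 0, 0, 0, 3.6, 0, 0, 0, 0, 0, 0, 3.6, 0, 0, -3, 0, 0, 0, 3.6, 0, 0, -7, 0, 0, 0, 3.6, 0, 0, -11, 0, 0, 0, 3.6, 0, 0, -11, 0, 0, 0, 3.6]'

```text
time: 8.95
ee_pos: [0.539, -0.0036, 0.1201]
tool_rot: [0.043, 0.999, 0.0, 0.003]
wrist_force: [1.5, 0.5, -1.4]
opening: 0.509
finger_force: 20.0
```

Run:
```python
from h import *
for a in(7,187): go([.61,-.307,.12],down(a))
print(sensors.get_state()["qpos"])
S=optics.get_image("scene")
cv2.imwrite("pics/c4.png",cv2.resize(S["color"][150:300,200:400],(800,600),interpolation=cv2.INTER_CUBIC))
```

```text
cm [ -9.7  -29.61   0.03] rad [0.005 0.004 1.362] t 8.95 ee [ 0.539  -0.0036  0.1201] op 0.509 F [ 1.5  0.5 -1.4]
cm [ -9.7  -29.61   0.03] rad [-0.004  0.005 -1.78 ] t 8.95 ee [ 0.539  -0.0036  0.1201] op 0.509 F [ 1.5  0.5 -1.4]
[-0.06057438  0.58431781  0.02298864  1.91945453 -0.02187927  0.63216987
  1.46027361]
```

View pics/c4.png

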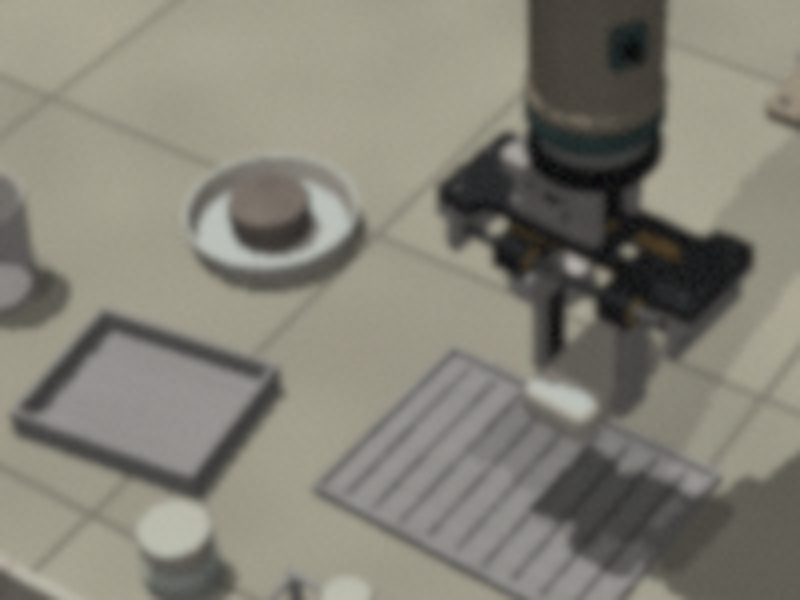

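Tray lies empty below the gripped soap (crop 560,395); the pumice lies flat in the dish (270,210). Carrying the soap to the basket.

>>> servo_tool --increments '[-9.7, -29.6, 0, 0, 0, 1.36, 3.6, -9.7, -29.6, 0, 0, 0, 1.36, 3.6, -9.7, -29.6, 0, 0, 0, 1.36, 3.6, -9.7, -29.6, 0, 0, 0, 1.36, 3.6, -9.7, -29.6, 0, 0, 0, 1.36, 3.6, -9.7, -29.6, 0, 0, 0, 1.36, 3.6, -9.7, -29.6, 0, 0, 0, 1.36, 3.6, -9.7, -29.6, 0, 0, 0, 1.36, 3.6, -9.7, -29.6, 0, 0, 0, 1.36, 3.6, -9.7, -29.6, 0, 0, 0, 1.36, 3.6]'

```text
time: 10.25
ee_pos: [0.6072, -0.3068, 0.1162]
tool_rot: [0.662, 0.75, -0.0, -0.001]
wrist_force: [-0.2, 0.2, -1.1]
opening: 0.506
finger_force: 20.0
```

>>> servo_tool --increments '[0, 0, 3, 0, 0, 0, 3.6, 0, 0, 6, 0, 0, 0, 3.6, 0, 0, 8, 0, 0, 0, 3.6, 0, 0, 9, 0, 0, 0, 3.6, 0, 0, 9, 0, 0, 0, 3.6]'

```text
time: 10.88
ee_pos: [0.6076, -0.3072, 0.0271]
tool_rot: [0.662, 0.75, -0.0, -0.0]
wrist_force: [0.1, -0.1, -1.3]
opening: 0.509
finger_force: 20.0
```

Run:
```python
from h import *
go([.61,-.307,.0105],down(7))
S=optics.get_image("scene")
cv2.imwrite("pics/c5.png",cv2.resize(S["color"][170:290,180:340],(800,600),interpolation=cv2.INTER_CUBIC))
```

```text
cm [-0.01  0.24  1.66] rad [-0.001 -0.     0.002] t 10.875 ee [ 0.6076 -0.3072  0.0271] op 0.509 F [ 0.1 -0.1 -1.3]
```

View pics/c5.png

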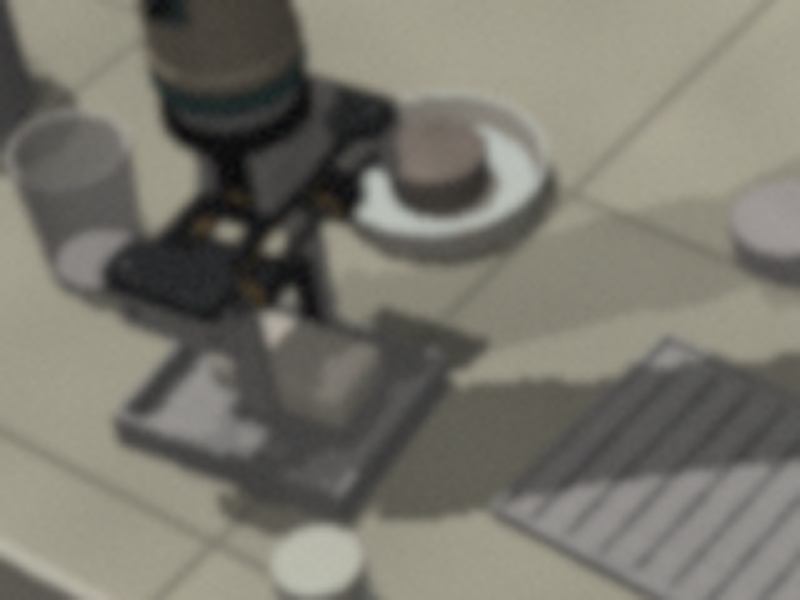

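>>> servo_tool --increments '[-0.8, 0.2, 0.5, 0, 0, 0, 3.6, -0.8, 0.2, 1, 0, 0, 0, 3.6, -0.8, 0.2, 1.4, 0, 0, 0, 3.6, -0.8, 0.2, 1.6, 0, 0, 0, 3.6, -0.8, 0.2, 1.6, 0, 0, 0, 3.6]'

```text
time: 11.55
ee_pos: [0.6107, -0.3147, 0.0112]
tool_rot: [0.662, 0.75, -0.0, -0.0]
wrist_force: [0.2, -0.3, -0.4]
opening: 0.507
finger_force: 20.0
```

>>> servo_tool --increments '[0, 0, 0, 0, 0, 0, 6, 0, 0, 0, 0, 0, 0, 6, 0, 0, 0, 0, 0, 0, 6, 0, 0, -2, 0, 0, 0, 6, 0, 0, -6, 0, 0, 0, 6, 0, 0, -12, 0, 0, 0, 6, 0, 0, -18, 0, 0, 0, 6, 0, 0, -18, 0, 0, 0, 6]'

```text
time: 12.55
ee_pos: [0.6139, -0.3175, 0.1991]
tool_rot: [0.662, 0.749, 0.001, 0.006]
wrist_force: [-0.2, 0.2, -1.1]
opening: 0.637
finger_force: 0.0
```

Run:
```python
from h import *
from h import *
y=np.radians(12);Rz=Ro.from_euler('z',y)
d=Rz.apply([-np.cos(.7),0,np.sin(.7)]); n=Rz.apply([np.sin(.7),0,np.cos(.7)])
o=np.array([.558,.348,.098])
# tool z = -n, tool y = +-lateral
for sg in(1,-1):
    yy=sg*Rz.apply([0,1,0]); z=-n; R=Ro.from_matrix(np.c_[np.cross(yy,z),yy,z])
    go(o+.10*n,R,True)
print(sensors.get_state()["qpos"].round(2),d.round(3),n.round(3))
S=optics.get_image("scene")
cv2.imwrite("pics/c6.png",cv2.resize(S["color"][170:290,180:340],(800,600),interpolation=cv2.INTER_CUBIC))
```

```text
cm [67.2   7.83  3.51] rad [ 0.579  0.544 -1.582] t 12.55 ee [ 0.6139 -0.3175  0.1991] op 0.637 F [-0.2  0.2 -1.1]
cm [67.2   7.83  3.51] rad [ 0.531 -0.566  1.415] t 12.55 ee [ 0.6139 -0.3175  0.1991] op 0.637 F [-0.2  0.2 -1.1]
[ 0.21  0.72  0.42  1.42 -0.31  1.05  0.81] [-0.748 -0.159  0.644] [0.63  0.134 0.765]
```

View pics/c6.png

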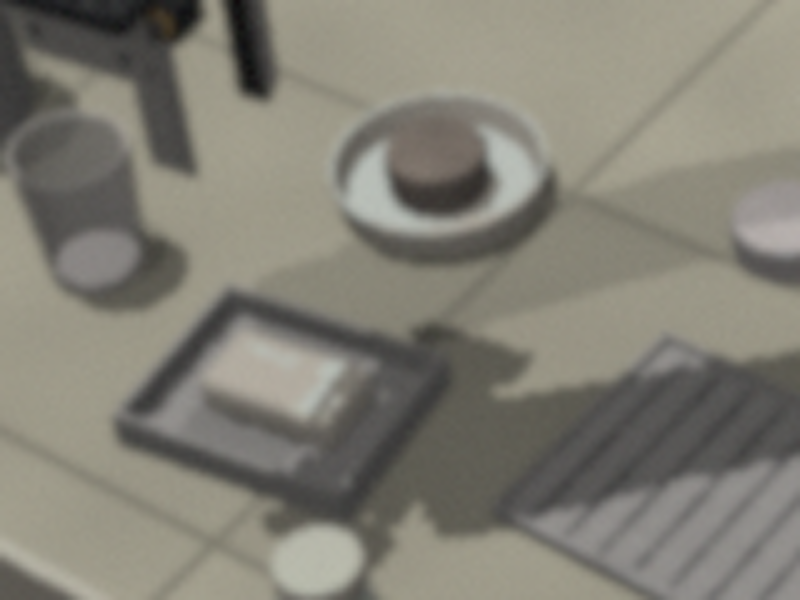

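Soap lies flat in the basket (crop 285,380) and the pumice in the dish (440,160). Now the brush: check bottle clearance and compute a tilted approach.

```bash
cat > b.py <<'E'
from h import *
Rz=Ro.from_euler('z',np.radians(12))
d=Rz.apply([-np.cos(.7),0,np.sin(.7)])
def tilt(t,yaw=12,sg=1): # tool z pitched back towards robot by t
    Q=Ro.from_euler('z',np.radians(yaw)); z=Q.apply([-np.sin(t),0,-np.cos(t)]); y=sg*Q.apply([0,1,0]); return Ro.from_matrix(np.c_[np.cross(y,z),y,z])
o=np.array([.558,.348,.098])
E
python3 - <<'E'
from b import *
T=optics.get_image("top");print(onz(T,176,164,.19).round(3),onz(T,235,138,.209).round(3))
R=tilt(.35); go(o-.10*R.apply([0,0,1]),R,True)
E
```

```text
[0.759 0.256 0.19 ] [0.794 0.124 0.209]
cm [66.68  5.7   1.86] rad [ 0.29   0.268 -1.638] t 12.65 ee [ 0.611  -0.3149  0.1931] op 0.638 F [-0.1  0.6 -0.2]
```

>>> servo_tool --increments '[0, 0, -5, 0, 0, 0, 6, 66.7, 5.7, -5, 0.29, 0.27, -1.64, 6, 66.7, 5.7, -5, 0.29, 0.27, -1.64, 6, 66.7, 5.7, -5, 0.29, 0.27, -1.64, 6, 66.7, 5.7, -5, 0.29, 0.27, -1.64, 6, 66.7, 5.7, -5, 0.29, 0.27, -1.64, 6, 66.7, 5.7, -5, 0.29, 0.27, -1.64, 6, 66.7, 5.7, -5, 0.29, 0.27, -1.64, 6, 66.7, 5.7, -5, 0.29, 0.27, -1.64, 6, 66.7, 5.7, -5, 0.29, 0.27, -1.64, 6]'

```text
time: 13.9
ee_pos: [0.5879, 0.2485, 0.2399]
tool_rot: [-0.107, 0.978, -0.018, -0.177]
wrist_force: [0.5, -0.2, 0.5]
opening: 0.638
finger_force: 0.0
```

Run:
```python
from b import *
R=tilt(.35); go(o-.10*R.apply([0,0,1]),R,True)
print(sensors.get_state()["qpos"].round(2))
```

```text
cm [-4.18 10.32  5.5 ] rad [ 0.001 -0.007  0.008] t 13.9 ee [0.5879 0.2485 0.2399] op 0.638 F [ 0.5 -0.2  0.5]
[-0.38  0.82 -0.04  1.1  -0.04  1.58  1.38]
```

>>> servo_tool --increments '[-4.2, 10.3, 0, 0, 0, 0, 6, -4.2, 10.3, 0, 0, 0, 0, 6, -4.2, 10.3, 0, 0, 0, 0, 6, -4.2, 10.3, 4, 0, 0, 0, 6, -4.2, 10.3, 8, 0, 0, 0, 6, -4.2, 10.3, 8, 0, 0, 0, 6, -4.2, 10.3, 8, 0, 0, 0, 6]'

```text
time: 14.78
ee_pos: [0.58, 0.3501, 0.1533]
tool_rot: [-0.104, 0.979, -0.017, -0.174]
wrist_force: [-0.4, 0.1, 0.3]
opening: 0.638
finger_force: 0.0
```

Run:
```python
from b import *
R=tilt(.35); go(o,R,True)
S=optics.get_image("scene");T=optics.get_image("top")
a=cv2.resize(T["color"][190:350,90:250],(400,400),interpolation=cv2.INTER_CUBIC)
b=cv2.resize(S["color"][240:370,420:550],(400,400),interpolation=cv2.INTER_CUBIC)
cv2.imwrite("pics/c7.png",np.hstack([a,b]))
s=sensors.get_state()["ee_pos"]; q=lambda X:(proj(S,X)-[420,240])*400/130
print("tcp px",q(s),"target o",q(o),"tcp target",q(o+R.apply([0,0,.019])))
```

```text
cm [0.16 0.23 7.85] rad [ 0.002 -0.001  0.002] t 14.775 ee [0.58   0.3501 0.1533] op 0.638 F [-0.4  0.1  0.3]
tcp px [195.80755344 222.55406671] target o [186.74440015 246.74410062] tcp target [182.99439021 254.46601184]
```

View pics/c7.png

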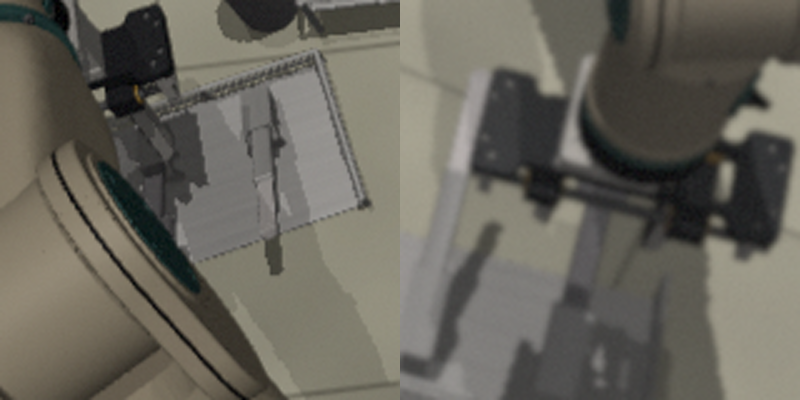

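The gripper is centred laterally over the bare brush handle (scene half: handle 590,240; mouth ~575,300), and the file (445,220) stands clear. Lowering.

>>> servo_tool --increments '[0.15, 0.2, 3, 0, 0, 0, 6, 0.15, 0.2, 5.5, 0, 0, 0, 6, 0.15, 0.2, 7, 0, 0, 0, 6, 0.15, 0.2, 7.6, 0, 0, 0, 6, 0.15, 0.2, 7.6, 0, 0, 0, 6]'

```text
time: 15.5
ee_pos: [0.5519, 0.3471, 0.0818]
tool_rot: [-0.104, 0.979, -0.017, -0.174]
wrist_force: [0.1, -1.1, -0.3]
opening: 0.637
finger_force: 0.0
```

>>> servo_tool --increments '[0, 0, 0, 0, 0, 0, 3.5, 0, 0, 0, 0, 0, 0, 2.8, 0, 0, 0, 0, 0, 0, 2.2, 0, 0, 0, 0, 0, 0, 2.2, 0, 0, 0, 0, 0, 0, 2.2]' --grip_force 10

```text
time: 16.12
ee_pos: [0.5513, 0.347, 0.0814]
tool_rot: [-0.104, 0.979, -0.017, -0.175]
wrist_force: [-0.0, -0.1, 0.1]
opening: 0.234
finger_force: 0.0
```

>>> servo_tool --increments '[0, 0, 0, 0, 0, 0, 1.2, 0, 0, 0, 0, 0, 0, 1.2, 0, 0, 0, 0, 0, 0, 1.2]' --grip_force 10

```text
time: 16.5
ee_pos: [0.5513, 0.3469, 0.0814]
tool_rot: [-0.104, 0.979, -0.017, -0.175]
wrist_force: [0.2, 0.1, 0.7]
opening: 0.191
finger_force: 10.0
```

>>> servo_tool --increments '[0, 0, 0, 0, 0, 0, 1.2, 0, 0, 0, 0, 0, 0, 1.2, 0.5, 0, -0.18, 0, 0, 0, 1.2, 1, 0, -0.37, 0, 0, 0, 1.2, 1.5, 0, -0.55, 0, 0, 0, 1.2, 1.9, 0, -0.69, 0, 0, 0, 1.2]' --grip_force 40

```text
time: 17.25
ee_pos: [0.5358, 0.3437, 0.0948]
tool_rot: [-0.104, 0.979, -0.017, -0.175]
wrist_force: [-0.3, -0.2, -1.3]
opening: 0.19
finger_force: 40.0
```

Run:
```python
from b import *
s=sensors.get_state();print(s["ee_pos"],s["wrist_force"].round(1),s["ft_torque"].round(2),s["opening"],s["finger_force"])
S=optics.get_image("scene")
cv2.imwrite("pics/d0.png",S["color"])
```

```text
[0.53579938 0.34367432 0.09477383] [-0.3 -0.2 -1.3] [ 0.18 -0.34  0.04] 0.1898812941744816 39.999446868896484
```

>>> servo_tool --increments '[0.7, 0, -0.26, 0, 0, 0, 1.2, 1.6, 0, -0.58, 0, 0, 0, 1.2, 2.5, 0, -0.91, 0, 0, 0, 1.2, 3.4, 0, -1.24, 0, 0, 0, 1.2, 4.3, 0, -1.57, 0, 0, 0, 1.2, 5.2, 0, -1.9, 0, 0, 0, 1.2, 6.1, 0, -2.23, 0, 0, 0, 1.2, 6.8, 0, -2.48, 0, 0, 0, 1.2, 6.8, 0, -7, 0, 0, 0, 1.2, 6.8, 0, -12, 0, 0, 0, 1.2]'

```text
time: 18.55
ee_pos: [0.514, 0.3384, 0.2314]
tool_rot: [-0.104, 0.979, -0.018, -0.175]
wrist_force: [0.9, -0.1, -0.3]
opening: 0.187
finger_force: 40.0
```

Run:
```python
from b import *
s=sensors.get_state();print(s["wrist_force"].round(1),s["opening"],s["qpos"].round(2))
# final: brush level, tool tilted outward .35; brush axis (head dir) heading -x of yaw
for yaw in(12,0,-20):
    R=tilt(-.35,yaw); h=np.array([.541,-.056,0])-Ro.from_euler('z',np.radians(yaw)).apply([-.068,0,0]); h[2]=.22
    print(yaw,h); go(h,R,True)
```

```text
[ 0.9 -0.1 -0.3] 0.18699359277908786 [-0.52  0.77 -0.06  1.22 -0.08  1.49  1.23]
12 [ 0.60751404 -0.04186201  0.22      ]
cm [ -2.67 -39.15   2.03] rad [ 0.002 -0.704  0.003] t 18.55 ee [0.514  0.3384 0.2314] op 0.187 F [ 0.9 -0.1 -0.3]
0 [ 0.609 -0.056  0.22 ]
cm [ -2.51 -40.7    2.09] rad [ 0.002 -0.702  0.216] t 18.55 ee [0.514  0.3384 0.2314] op 0.187 F [ 0.9 -0.1 -0.3]
-20 [ 0.6048991  -0.07925737  0.22      ]
cm [ -1.59 -43.09   2.42] rad [ 0.001 -0.686  0.573] t 18.55 ee [0.514  0.3384 0.2314] op 0.187 F [ 0.9 -0.1 -0.3]
```

>>> servo_tool --increments '[0, 0, -4, 0, 0, 0, 1.2, -2.7, -39.1, -3, 0, -0.704, 0, 1.2, -2.7, -39.1, -3, 0, -0.704, 0, 1.2, -2.7, -39.1, -3, 0, -0.704, 0, 1.2, -2.7, -39.1, -3, 0, -0.704, 0, 1.2, -2.7, -39.1, -3, 0, -0.704, 0, 1.2, -2.7, -39.1, 0, 0, -0.704, 0, 1.2, -2.7, -39.1, 2, 0, -0.704, 0, 1.2, -2.7, -39.1, 2, 0, -0.704, 0, 1.2, -2.7, -39.1, 2, 0, -0.704, 0, 1.2]'

```text
time: 19.8
ee_pos: [0.6149, -0.0383, 0.202]
tool_rot: [-0.104, 0.979, 0.02, 0.174]
wrist_force: [-0.5, -0.2, -0.1]
opening: 0.187
finger_force: 40.0
```

Run:
```python
from b import *
s=sensors.get_state();print(s["wrist_force"].round(1),s["opening"],s["qpos"].round(2))
R=tilt(-.35,12); go([.6075,-.042,.22],R,True)
S=optics.get_image("scene");T=optics.get_image("top")
a=cv2.resize(T["color"][160:320,240:400],(400,400),interpolation=cv2.INTER_CUBIC)
b=cv2.resize(S["color"][180:340,260:420],(400,400),interpolation=cv2.INTER_CUBIC)
cv2.imwrite("pics/c8.png",np.hstack([a,b]))
Q=Ro.from_euler('z',np.radians(12));g=s["ee_pos"]-Ro.from_quat(s["tool_rot"]).apply([0,0,.019])
for n,x,z in(("head",-.068,0),("tip",-.101,0),("butt",.102,0),("bristle",-.068,-.016)):
    X=g+Q.apply([x,0,z]); print(n,X.round(3),"T",((proj(T,X)-[240,160])*2.5).round(),"S",((proj(S,X)-[260,180])*2.5+[400,0]).round())
```

```text
[-0.5 -0.2 -0.1] 0.18690625515813278 [ 0.18  0.45 -0.14  1.97 -0.09  0.39  1.93]
cm [ 0.14 -0.21 -0.07] rad [0.005 0.002 0.002] t 19.8 ee [ 0.6149 -0.0383  0.202 ] op 0.187 F [-0.5 -0.2 -0.1]
head [ 0.542 -0.054  0.22 ] T [234. 206.] S [570.  76.]
tip [ 0.51  -0.061  0.22 ] T [247. 245.] S [582.  54.]
butt [ 0.708 -0.019  0.22 ] T [166.  15.] S [500. 202.]
bristle [ 0.542 -0.054  0.204] T [234. 210.] S [570.  88.]
```

View pics/c8.png

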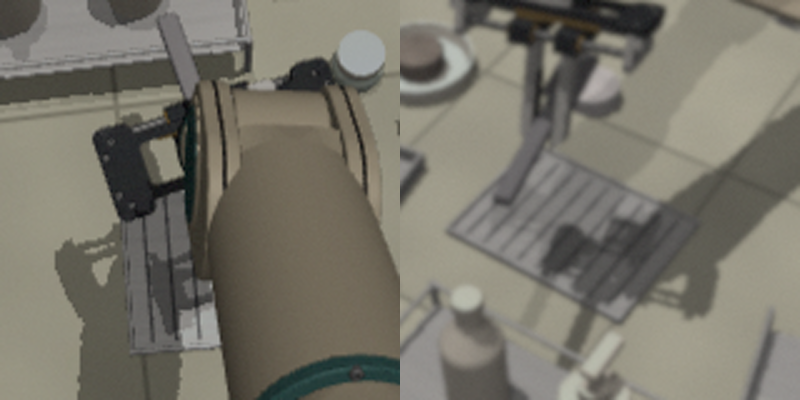

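The butt end is where a level brush should put it (top half 166,15; scene half 502,202, predicted 500,202). The head is over the tray centre, hidden by the gripper. I'll let it settle and hand in.

>>> servo_tool --increments '[0, 0, 0, 0, 0, 0, 1.2, 0, 0, 0, 0, 0, 0, 1.2, 0, 0, 0, 0, 0, 0, 1.2, 0, 0, 0, 0, 0, 0, 1.2]'

```text
time: 20.4
ee_pos: [0.6146, -0.0396, 0.2013]
tool_rot: [-0.104, 0.979, 0.02, 0.174]
wrist_force: [-0.2, 0.1, -1.2]
opening: 0.194
finger_force: 40.0
```

```bash
python3 -c "
from h import *
s=sensors.get_state();print(s['time'],s['ee_pos'],s['opening'],np.abs(s['qvel']).max())
print(sign_off())"
```

```text
20.4 [ 0.61457763 -0.03963776  0.20133687] 0.19427727992611918 0.0031082165279581824
the job is handed in; nothing more can be done
None
```

I handed the job in at 20.4 s with the pumice flat in the dish, the soap flat in the basket, and the brush held level over the empty tray, its bristles about 20 cm up; the head was hidden in the last pictures (inferred from the visible butt end), the fingertips pressed the tray at about 53 N during the soap grasp, and I did not re-measure the bystanders.

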